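Clamp the blotting manifold's sample plate

TASK

Tighten the four wing nuts of the blotting manifold so that the sample plate is drawn evenly down onto its stops: give each nut its last half turn or so clockwise in cross order (one nut, then the one diagonally opposite, then the other two), each until it just goes firm. Go by feel and do not over-tighten, or the plate cracks; leave the tube rack, bottle and marker where they are.

Things in the scene. Friction and masses are not known exactly. Their poses are not given: they have to be found in the camera images.
- manifold: vacuum blotting manifold fixed on the bench: flat grey plastic chamber 146 x 202 mm (x, y), 44 mm high, white top, hose nozzle 45 mm long on its +y end; front is -x. Origin: centre of its underside, z up. Steel studs 8 mm thick at x = +-52, y = +-80 mm, each in a hard stop boss 20 mm across with its top at 50 mm; an orange gasket holds the plate about 1.5 mm above these stops.
- plate: pale blue-grey sample plate with 96 small wells, 140 x 196 x 14 mm, lying loose over the four studs on the gasket. Origin: centre of its underside, z up. The underside is about 51.5 mm above the bench now and 50.0 mm when fully down on the four stops. It cracks if a nut is over-tightened.
- nut_a: blue wing nut on the front left stud (-x, +y), opposite nut_c. Origin: on its axis, in its underside, which is just above the plate; z up. Steel foot 24 mm across, 4 mm high; round hub 21 mm across up to 14 mm; the wing to grip is an upright bar 40 mm long (nut's x), 10 mm thick (nut's y), 12 to 34 mm above the origin. Wings point differently from nut to nut. Clockwise from above tightens, 8 mm a turn.
- nut_b: the same wing nut on the front right stud (-x, -y), opposite nut_d. Feel of each nut: nearly free at first (0.03 N m); drag up to about 0.1 N m while it squeezes the gasket (little or none on the last two); then firm, the torque climbing 0.2 to 0.3 N m per radian turned, 0.05 to 0.08 N m for each 10 N of clamping. Snug is 0.14 to 0.17 N m; past 0.2 N m is over-tight.
- nut_c: the same wing nut on the back right stud (+x, -y), opposite nut_a. From start to firm takes about half a turn, 95 to 220 degrees, different for each nut, hidden and too fine to be told from the measured heights; the first 90 degrees are never firm yet. The fingers should go down with the nut while it turns easily and give way to push or pull when firm: pressing down adds to the load on the plate, dragging up masks the feel.
- nut_d: the same wing nut on the back left stud (+x, +y), opposite nut_b. The plastic wing gives springily against its foot, 1 rad per N m. A nut stays where it is left when let go, and may be gripped again part way. The stud ends inside the wing or a few mm above it.
- tube_rack_center (a point): a magenta tube rack 126 x 56 x 42 mm with capped tubes reaching 74 mm, standing loose to the right of the manifold; the point is 25 mm above the bench in its middle
- bottle_center (a point): a clear round bottle with a blue cap, 62 mm across, 125 mm high, standing loose to the left of the manifold; the point is half-way up on its axis
- marker_center (a point): a black felt marker with a red cap, 130 mm long, 16 mm thick, lying in front of the manifold; the point is in the middle of its length, 7.5 mm above the bench
Not all that is in view belongs to the job. What is meant by the plate is not purple, and is the larger of those in its own colour.

How it is judged:
On the way:
1. two diagonally opposite nuts are tightened firm while the other two have not been turned (each less than 0.5 mm down) (((contact force between each of nut_a, nut_c and plate above 10 N and distance of each of nut_a, nut_c from where it was at the start of the episode above 0.0012 m and distance of each of nut_b, nut_d from where it was at the start of the episode below 0.0005 m) or (contact force between each of nut_b, nut_d and plate above 10 N and distance of each of nut_b, nut_d from where it was at the start of the episode above 0.0012 m and distance of each of nut_a, nut_c from where it was at the start of the episode below 0.0005 m))), for 0.1 s.
At the end, for the whole second after the job is handed in: The plate is fully down on its stops (its underside less than 50.4 mm above the manifold's foot) and level within 0.004 rad, and each of the four nuts clamps it with more than 10 N (contact force between each of nut_a, nut_b, nut_c, nut_d and plate above 10 N and z of plate in the frame of manifold below 0.0504 m and angle between plate's own z axis and vertical below 0.004 rad); the robot touches nothing.
It fails at once if a nut is over-tightened: it presses the plate with more than 40 N (contact force between any of nut_a, nut_b, nut_c, nut_d and plate above 40 N).
It fails at once if the tube rack, the bottle or the marker is shifted by more than 25 mm (distance of any of tube_rack_center, bottle_center, marker_center from where it was at the start of the episode above 0.025 m).
It also fails if it takes over 72 s, if anything falls off the work surface, if the arm or the gripper's body presses on something with over 40 N, if the wrist force passes 120 N, or if a joint passes its speed limit or range.

ROBOT

A 6-joint arm with a two-finger parallel gripper is mounted at the origin on the work surface. World frame = base frame: x ahead of the robot, y to its left, z up, the work surface at z = 0. Lengths are in m, angles in rad, forces in N, time in s.
With the tool pointing down it reaches from about 0.35 to 1 m from the base axis. Payload 7.1 kg.
Tool frame: the origin (TCP) lies between the finger pads; the fingertips stand 22 mm ahead of it and the grasp point (between the pads) lies 3 mm ahead of it; x points along the fingers, y is the direction in which the jaws open and shut, and the axes are right-handed (so a half turn about x gives the same grasp; the last joint's range is limited). The gripper opens to 85 mm and grips with 20 to 120 N. Pads are 22 mm wide; open, the fingers measure 114 mm over their backs; the gripper's body (76 mm by 85 mm) begins 54 mm behind the grasp point. The pads swing forward as they close: fully open they stand 13 mm farther back than shut.
Start: joints at [-1.133, 0.423, 1.63, -0, 1.089, -0.019], TCP at [0.276, -0.561, 0.253] pointing down, gripper open.
Joint ranges: [-3, 3], [-0.9, 2.11], [0.09, 2.58], [-1.31, 4.45], [0.11, 2.69], [-2.54, 2.54]. Speed limits (rad/s): [2.39, 2.39, 3.01, 3.14, 3.14, 3.14].

INTERFACE

Orientations are given as a rotation vector (axis times angle).
In Python, from rig import manip gives the robot as it stands. The module is installed in compiled form; this text tells all that it offers. Calls block until the motion is done:
- manip.move_to(position, orientation): joint-space move of the TCP to a pose.
- manip.servo_line(position, orientation=None, rate=0.15): straight line of the TCP; orientation=None keeps the orientation; rate is the mean speed in m/s.
- manip.set_joints(angles): joint-space move.
- manip.command_gripper(opening, f_grip=None): finger opening in m; f_grip is the grip in N (None keeps the last); returns when the fingers have stopped.
- manip.hold(seconds).
- manip.solve_ik(position, orientation): joint angles nearest the present ones, or None.
- manip.camera(name): name is "scene" or "top" or "wrist"; returns a dict with "image" (480x640x3 uint8, red, green, blue), "fx", "fy", "cx", "cy" (pixels), "cam_to_world" (4x4, takes a point from camera to world coordinates); the wrist camera has in their place "mount" (4x4, takes a point from camera to tool coordinates, whose origin is the TCP and whose axes are the tool frame's). Camera axes: x right, y down, z forward; pixel columns grow to the right and rows downward; lengths in m; the calibration is good to about 2 mm. A picture is of the moment at which its call begins: read the wrist's pose just before it. There is no depth.
A pose or a line that the arm cannot do raises manip.IKError and nothing moves.
- manip.sign_off(): hands the job in, once; it reports no verdict.
Readings, each from a call of its own:
- manip.get_time(): time.
- manip.get_joint_positions(): joint angles.
- manip.get_joint_vel(): joint speeds.
- manip.get_tau(): joint torques, N m.
- manip.get_position(): TCP position.
- manip.get_ee_rot(): TCP orientation.
- manip.get_contact_force(): force on the tool from outside, world axes, zero at the start.
- manip.get_torque(): the same for the moment, N m.
- manip.get_width(): finger opening in m.
Only numpy, scipy, OpenCV 4.12 (cv2) and the standard library are available. Lean on these libraries where they do the work, as an engineer would, in place of code of your own. Each camera call takes 0.05 s, during which the arm holds its last target.

## Working session

There is one attempt and no reset: what is moved stays moved. The work goes in short steps, each a Python script; the robot and the scene stay as the last script left them, time stands still between calls to the robot, and variables do not carry over. Pictures are saved under pics/ and viewed, and the job is handed in when it is done.

```bash
mkdir -p pics; ls; python3 - <<'E'
from rig import manip
import cv2,numpy as np
np.set_printoptions(precision=4,suppress=True)
for n in("scene","top"):
    c=manip.camera(n); cv2.imwrite(f"pics/{n}0.png",c["image"][:,:,::-1]); print(n,c["fx"],c["fy"],c["cx"],c["cy"]);print(c["cam_to_world"])
c=manip.camera("wrist");print(c["fx"],c["mount"]);cv2.imwrite("pics/w0.png",c["image"][:,:,::-1])
print(manip.get_time(),manip.get_position(),manip.get_ee_rot(),manip.get_contact_force(),manip.get_torque(),manip.get_width())
E
```

```text
pics
scene 566.0923467823994 566.0923467823994 326.78171008356753 236.44391049287822
[[-0.2298  0.5654 -0.7922  1.2721]
 [ 0.9732  0.1417 -0.1811  0.1934]
 [ 0.0099 -0.8126 -0.5828  0.5733]
 [ 0.      0.      0.      1.    ]]
top 455.15608213199465 455.15608213199465 332.04275292368084 241.67343475383154
[[ 0.0205 -0.9907  0.1345  0.4809]
 [-0.9998 -0.0195  0.009   0.0485]
 [-0.0063 -0.1347 -0.9909  0.7726]
 [ 0.      0.      0.      1.    ]]
335.7205635607804 [[-0.0003 -0.3267  0.9451 -0.1215]
 [ 1.     -0.001  -0.0001 -0.0001]
 [ 0.001   0.9451  0.3267 -0.084 ]
 [ 0.      0.      0.      1.    ]]
0.15 [ 0.2755 -0.5606  0.2527] [ 1.9678  0.4587 -1.9683] [ 0.3313 -0.1559  0.4398] [-0.0825 -0.0203  0.0162] 0.08533425467525145
```

View pics/scene0.png

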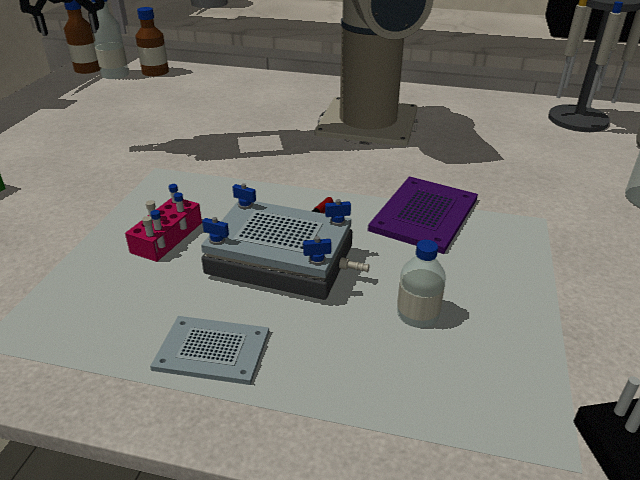

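View pics/top0.png

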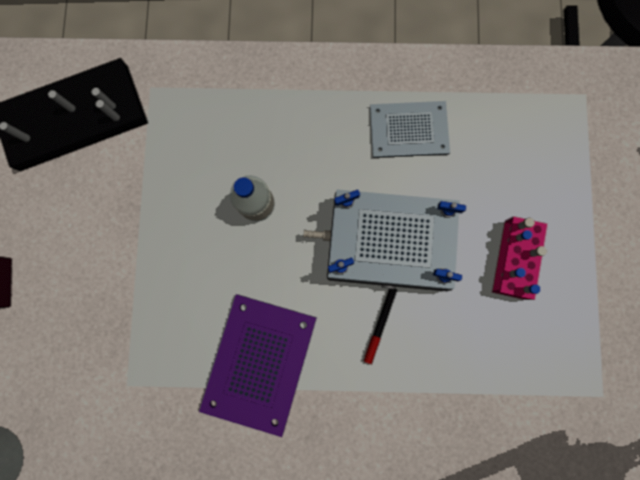

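```bash
python3 - <<'E'
import cv2,numpy as np
im=cv2.imread("pics/top0.png")
tiles=[]
for n,(x,y) in dict(a=(341,266),b=(447,275),c=(452,208),d=(346,198)).items():
    t=cv2.resize(im[y-20:y+20,x-26:x+26],None,fx=7.5,fy=7.5,interpolation=cv2.INTER_CUBIC)
    for k in range(0,52,10): cv2.putText(t,str(x-26+k),(int(k*7.5),10),0,.35,(0,255,255)); 
    for k in range(0,40,10): cv2.putText(t,str(y-20+k),(0,int(k*7.5)+5),0,.35,(0,255,255)); 
    tiles.append(t)
    m=cv2.inRange(cv2.cvtColor(im,cv2.COLOR_BGR2HSV),(105,120,40),(125,255,255))
    mm=np.zeros_like(m);mm[y-20:y+20,x-26:x+26]=m[y-20:y+20,x-26:x+26]
    p=np.argwhere(mm)[:,::-1].astype(np.float32); print(n,len(p),cv2.minAreaRect(p))
cv2.imwrite("pics/t1.png",np.vstack([np.hstack(tiles[:2]),np.hstack(tiles[2:])]))
E
```

```text
a 198 ((340.70001220703125, 265.4000244140625), (12.074766159057617, 26.832815170288086), 63.43495178222656)
b 200 ((447.5, 275.0), (12.0, 27.0), 90.0)
c 186 ((451.5, 208.0), (12.0, 27.0), 90.0)
d 203 ((347.44305419921875, 199.25540161132812), (11.870582580566406, 25.95996856689453), 70.55996704101562)
```

View pics/t1.png

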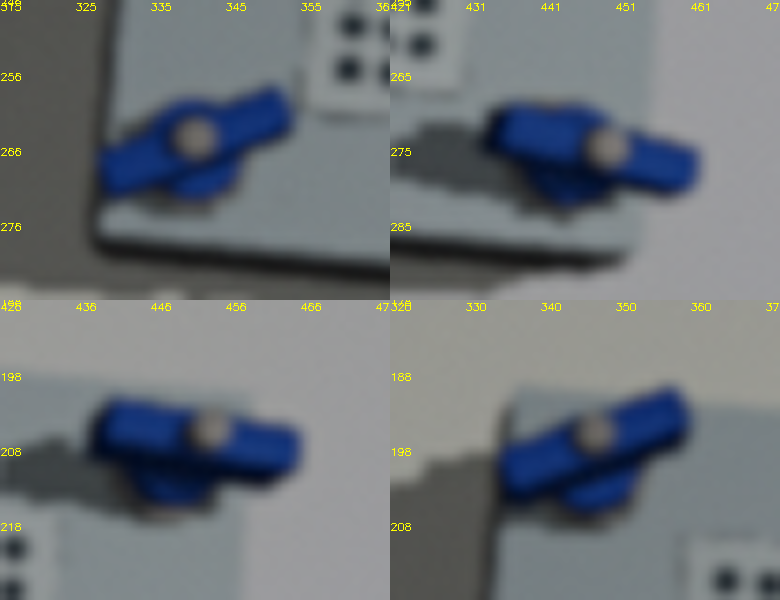

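```bash
cat > h.py <<'E'
import numpy as np, cv2
from scipy.spatial.transform import Rotation as R
np.set_printoptions(precision=4,suppress=True)
def ray(K,T,uv,z):
    d=T[:3,:3]@np.array([(uv[0]-K[2])/K[0],(uv[1]-K[3])/K[1],1.]); o=T[:3,3]
    return o+d*(z-o[2])/d[2]
def proj(K,T,P):
    p=T[:3,:3].T@(np.asarray(P)-T[:3,3]); return np.array([K[0]*p[0]/p[2]+K[2],K[1]*p[1]/p[2]+K[3]])
S=dict(a=(-.052,.08),b=(-.052,-.08),c=(.052,-.08),d=(.052,.08))
def fit(P): # P dict name->xy ; rigid 2d
    n=list(P); A=np.array([S[k] for k in n]);B=np.array([P[k][:2] for k in n])
    ac,bc=A.mean(0),B.mean(0);H=(A-ac).T@(B-bc);th=np.arctan2(H[0,1]-H[1,0],H[0,0]+H[1,1])
    Rm=np.array([[np.cos(th),-np.sin(th)],[np.sin(th),np.cos(th)]]);t=bc-Rm@ac
    return th,t,{k:Rm@np.array(S[k])+t for k in S},B-(A@Rm.T+t)
E
python3 - <<'E'
from h import *
K=(455.156,455.156,332.0428,241.6734)
T=np.array([[ 0.0205,-0.9907,0.1345,0.4809],[-0.9998,-0.0195,0.009,0.0485],[-0.0063,-0.1347,-0.9909,0.7726],[0,0,0,1]])
E=dict(a=((330.1,268.9),(352.3,260.7)),b=((435.7,271.7),(461.4,277.7)),c=((440,205.1),(465.6,208)),d=((336,201.3),(358.7,192)))
P={}
for k,(l,r) in E.items():
    p,q=ray(K,T,l,.1),ray(K,T,r,.1); P[k]=(p+q)/2; d=q-p
    print(k,P[k],np.hypot(*d[:2]),np.degrees(np.arctan2(d[1],d[0]))%180)
print(fit(P))
for n,uv in dict(mark=(381,325),rack=(521,258)).items(): print(n,ray(K,T,uv,.03))
print(ray(K,T,(244,187),.125))
E
```

```text
a [0.5379 0.0403 0.1   ] 0.035078406343405276 111.4457947533077
b [ 0.5264 -0.1181  0.1   ] 0.03855867706436206 77.89790334647257
c [ 0.6291 -0.1259  0.1   ] 0.038557994686992454 84.46960844123517
d [0.6413 0.0329 0.1   ] 0.03723214965380051 113.80476984569555
(np.float64(-0.07438512650176743), array([ 0.5837, -0.0427]), {'a': array([0.5378, 0.0409]), 'b': array([ 0.5259, -0.1186]), 'c': array([ 0.6296, -0.1264]), 'd': array([0.6415, 0.0332])}, array([[ 0.0001, -0.0006],
       [ 0.0006,  0.0005],
       [-0.0005,  0.0004],
       [-0.0002, -0.0003]]))
mark [ 0.4483 -0.0261  0.03  ]
rack [ 0.5608 -0.2541  0.03  ]
[0.6469 0.1847 0.125 ]
```

```bash
cat >> h.py <<'E'
from rig import manip
def ori(phi):
    c,s=np.cos(phi),np.sin(phi)
    return R.from_matrix(np.array([[0,c,s],[0,s,-c],[-1,0,0]])).as_rotvec()
def yaw():
    M=R.from_rotvec(manip.get_ee_rot()).as_matrix(); return np.arctan2(M[1,1],M[0,1])
W=dict(a=111.4,b=77.9,c=84.5,d=113.8)
P0={'a':(0.5378,0.0409),'b':(0.5259,-0.1186),'c':(0.6296,-0.1264),'d':(0.6415,0.0332)}
E
python3 - <<'E'
from h import *
print(np.degrees(yaw()))
for k in P0:
    print(k,W[k]+90)
    for f in range(-180,181,30):
        q=manip.solve_ik([*P0[k],.12],ori(np.radians(f)))
        print(f, None if q is None else np.degrees(q))
E
```

```text
-63.825395763778054
a 201.4
-180 None
-150 None
-120 [  3.0848  28.351  108.9577   0.      42.6913 123.0848]
-90 [  3.0848  28.351  108.9577  -0.      42.6913  93.0848]
-60 [  3.0848  28.351  108.9577  -0.      42.6913  63.0848]
-30 [  3.0848  28.351  108.9577  -0.      42.6913  33.0848]
0 [  3.0848  28.351  108.9577  -0.      42.6913   3.0848]
30 [  3.0848  28.351  108.9577   0.      42.6913 -26.9152]
60 [  3.0848  28.351  108.9577  -0.      42.6913 -56.9152]
90 [  3.0848  28.351  108.9577  -0.      42.6913 -86.9152]
120 [   3.0848   28.351   108.9577   -0.       42.6913 -116.9152]
150 None
180 None
b 167.9
-180 None
-150 [-13.9735  28.3353 108.9888  -0.      42.6758 136.0265]
-120 [-13.9735  28.3353 108.9888   0.      42.6758 106.0265]
-90 [-13.9735  28.3353 108.9888  -0.      42.6758  76.0265]
-60 [-13.9735  28.3353 108.9888  -0.      42.6758  46.0265]
-30 [-13.9735  28.3353 108.9888  -0.      42.6758  16.0265]
0 [-13.9735  28.3353 108.9888  -0.      42.6758 -13.9735]
30 [-13.9735  28.3353 108.9888  -0.      42.6758 -43.9735]
60 [-13.9735  28.3353 108.9888  -0.      42.6758 -73.97
[... 661 characters left out ...]
7   35.1118   95.4214   -0.       49.4668 -102.4137]
120 [ -12.4137   35.1118   95.4214   -0.       49.4668 -132.4137]
150 None
180 None
d 203.8
-180 None
-150 None
-120 [  1.9011  35.1252  95.3945   0.      49.4804 121.9011]
-90 [ 1.9011 35.1252 95.3945 -0.     49.4804 91.9011]
-60 [ 1.9011 35.1252 95.3945 -0.     49.4804 61.9011]
-30 [ 1.9011 35.1252 95.3945  0.     49.4804 31.9011]
0 [ 1.9011 35.1252 95.3945 -0.     49.4804  1.9011]
30 [  1.9011  35.1252  95.3945   0.      49.4804 -28.0989]
60 [  1.9011  35.1252  95.3945  -0.      49.4804 -58.0989]
90 [  1.9011  35.1252  95.3945  -0.      49.4804 -88.0989]
120 [   1.9011   35.1252   95.3945   -0.       49.4804 -118.0989]
150 None
180 None
```

```bash
python3 - <<'E'
from h import *
t=manip.get_time()
manip.move_to([*P0['a'],.19],ori(np.radians(21.4)));print(manip.get_time()-t)
manip.command_gripper(.04,40);print(manip.get_time()-t,manip.get_width())
T0=np.eye(4);T0[:3,3]=manip.get_position();T0[:3,:3]=R.from_rotvec(manip.get_ee_rot()).as_matrix()
c=manip.camera("wrist");cv2.imwrite("pics/wa.png",c["image"][:,:,::-1]);T=T0@c["mount"];K=(c["fx"],c["fy"],c["cx"],c["cy"])
np.savez("wa.npz",T=T,K=K);print(T0[:3,3])
for k in P0: print(k,proj(K,T,[*P0[k],.1]))
for i in range(4):
    manip.hold(.05);print(manip.get_contact_force(),manip.get_torque())
t=manip.get_time();p=manip.get_position();manip.servo_line(p,ori(np.radians(15.4)));print(manip.get_time()-t,np.degrees(yaw()))
t=manip.get_time();manip.servo_line(p-[0,0,.0005],ori(np.radians(21.4)),rate=.05);print(manip.get_time()-t,manip.get_time())
E
```

```text
2.35
2.8583000000000003 0.04018251909753298
[0.5378 0.0408 0.19  ]
a [322.4726 253.8841]
b [237.8684 417.9015]
c [350.9579 458.1253]
d [452.5139 311.7938]
[-0.1846  0.1397 -0.1524] [ 0.0206  0.0398 -0.0058]
[-0.1338 -0.3602  0.0559] [-0.0181  0.0004 -0.022 ]
[ 0.2064  0.0367 -0.2361] [-0.0017  0.0124 -0.0053]
[-1.1885 -0.0521 -0.8068] [ 0.0623 -0.0077 -0.002 ]
0.25839999999999996 15.551862991389113
0.25829999999999975 3.775
```

View pics/wa.png

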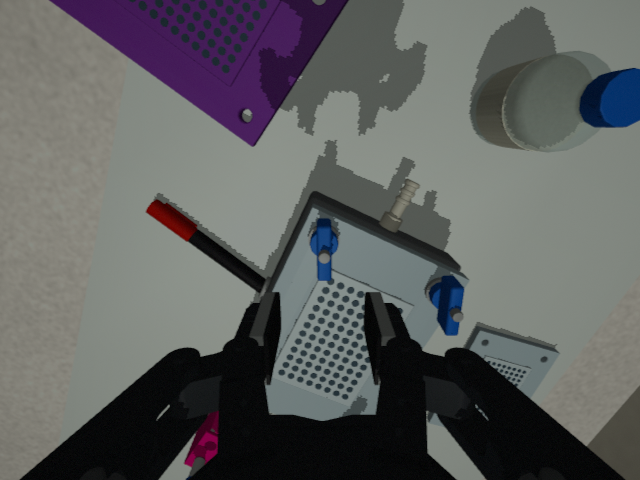

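```bash
cat >> h.py <<'E'
def ft(n=6,dt=.02):
    f=[];m=[]
    for i in range(n):
        manip.hold(dt); f.append(manip.get_contact_force()); m.append(manip.get_torque())
    return np.mean(f,0),np.mean(m,0)
E
python3 - <<'E'
from h import *
for i in range(3): print(manip.get_time(),manip.get_contact_force(),manip.get_torque())
manip.servo_line([*P0['a'],.1045],ori(np.radians(21.4)),rate=.08)
f,m=ft(8);print(f,m,manip.get_position(),manip.get_time())
manip.command_gripper(0.0,40)
f2,m2=ft(8);print(f2,m2,manip.get_position(),np.degrees(yaw()),manip.get_width(),manip.get_time())
c=manip.camera("wrist");cv2.imwrite("pics/wb.png",c["image"][:,:,::-1])
c=manip.camera("scene");cv2.imwrite("pics/sb.png",cv2.resize(c["image"][170:310,180:400,::-1],None,fx=3.5,fy=3.5,interpolation=2))
E
```

```text
3.775 [ 0.0223 -0.1263  0.0655] [0.0405 0.0381 0.0079]
3.775 [ 0.0223 -0.1263  0.0655] [0.0405 0.0381 0.0079]
3.775 [ 0.0223 -0.1263  0.0655] [0.0405 0.0381 0.0079]
[ 0.0647  0.1922 -0.3474] [0.0053 0.0141 0.0088] [0.5382 0.0409 0.1051] 5.1167
[2.7542 2.413  1.7596] [ 0.3824 -0.4529  0.0141] [0.5387 0.0412 0.1049] 21.40056255895627 0.00876725475645955 5.625
```

View pics/wb.png

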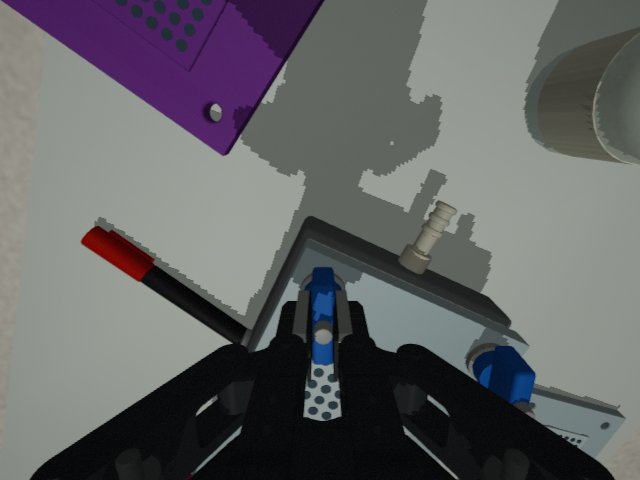

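View pics/sb.png

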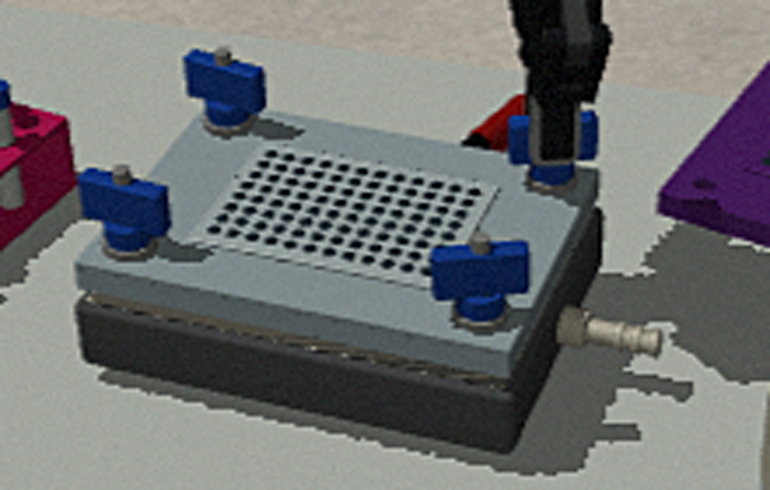

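```bash
cat >> h.py <<'E'
import json
PITCH=.008/(2*np.pi)
def step(s,dphi,f):
    """turn clockwise by dphi, following the thread, relieving force f"""
    k=np.array([.06e-3,.06e-3,.05e-3])
    s['p']=s['p']+np.clip(k*f,-.5e-3,.5e-3); s['p'][2]-=PITCH*dphi*s.get('follow',1); s['phi']-=dphi
    manip.servo_line(s['p'],ori(s['phi']))
def q1(s): return np.arctan2(s['p'][1],s['p'][0])
def room(s): return s['phi']-(q1(s)-2.52)
def log(s,f,m): print("t%.1f phi %.1f tot %.0f F %s mz %.3f dp %s w %.4f"%(manip.get_time(),np.degrees(s['phi']),np.degrees(s['phi0']-s['phi']+s.get('off',0)),f.round(1),m[2]-s['tare'],((manip.get_position()-s['p'])*1e3).round(2),manip.get_width()))
def regrip(s):
    manip.command_gripper(.06); 
    up=s['p']+[0,0,.022]; manip.servo_line(up,ori(s['phi']),rate=.15)
    s['phi']+=np.pi; s['phi0']+=np.pi
    manip.move_to(up,ori(s['phi'])); manip.servo_line(s['p'],ori(s['phi']),rate=.1)
    f,m=ft(8); s['tare']=m[2]; print("tare",m[2])
    manip.command_gripper(0.,40); f,m=ft(6); log(s,f,m); return f
def turn_free(s,deg,f,n=30):
    rem=np.radians(deg)
    while rem>1e-3:
        d=min(np.radians(n),rem); 
        if room(s)<d: f=regrip(s)
        step(s,d,f); rem-=d; f,m=ft(4); log(s,f,m)
        if m[2]-s['tare']>.13: print("EARLY");break
    return f
def tighten(s,f,maxdeg,goal=.15):
    tot=0
    M=0
    while tot<maxdeg:
        d=6. if M<.09 else 3.
        if room(s)<np.radians(d): f=regrip(s)
        step(s,np.radians(d),f); tot+=d; f,m=ft(5); M=m[2]-s['tare']; log(s,f,m)
        if M>goal-.01:
            f,m=ft(8); M=m[2]-s['tare']; log(s,f,m)
            if M>goal-.007: print("SNUG"); return f,True
    return f,False
def save(s): json.dump({k:(list(v) if hasattr(v,'__len__') else float(v)) for k,v in s.items()},open('s.json','w'))
def load(): s=json.load(open('s.json')); s['p']=np.array(s['p']); return s
E
python3 - <<'E'
from h import *
s=dict(p=np.array([*P0['a'],.1045]),phi=np.radians(21.4),phi0=np.radians(21.4),tare=.005)
f,m=ft(4);log(s,f,m)
step(s,0,f*1.3); f,m=ft(4);log(s,f,m)
f=turn_free(s,60,f,20)
save(s)
E
```

```text
t5.8 phi 21.4 tot 0 F [4.6 2.9 2.5] mz 0.010 dp [0.87 0.19 0.4 ] w 0.0090
t6.1 phi 21.4 tot 0 F [4.4 1.9 2.9] mz 0.029 dp [0.52 0.   0.22] w 0.0088
t6.7 phi 1.4 tot 20 F [4.2 1.4 3.4] mz 0.016 dp [ 0.12 -0.06  0.06] w 0.0090
t7.2 phi -18.6 tot 40 F [3.5 1.2 2.7] mz 0.013 dp [-0.23 -0.06 -0.07] w 0.0091
t7.8 phi -38.6 tot 60 F [1.6 1.1 2.5] mz 0.001 dp [-0.52  0.01 -0.19] w 0.0087
```

```bash
sed -i 's/\.06e-3,\.06e-3,\.05e-3/.1e-3,.1e-3,.1e-3/' h.py; python3 - <<'E'
from h import *
s=load(); f,m=ft(4)
f=turn_free(s,28,f,14)
f,ok=tighten(s,f,30)
save(s)
c=manip.camera("wrist");cv2.imwrite("pics/wc.png",c["image"][:,:,::-1])
E
```

```text
t8.3 phi -52.6 tot 74 F [-0.3  1.1  0.4] mz 0.012 dp [-0.64 -0.05 -0.32] w 0.0091
t8.8 phi -66.6 tot 88 F [-1.3  1.3 -1.3] mz 0.021 dp [-0.61 -0.05 -0.28] w 0.0093
t9.1 phi -72.6 tot 94 F [-1.6  0.4 -0.4] mz -0.003 dp [-0.45 -0.12 -0.17] w 0.0091
t9.5 phi -78.6 tot 100 F [-1.6  0.4 -0.2] mz 0.009 dp [-0.33 -0.07 -0.12] w 0.0090
t9.8 phi -84.6 tot 106 F [-2.3  0.3 -0.4] mz 0.007 dp [-0.16 -0.04 -0.05] w 0.0089
t10.2 phi -90.6 tot 112 F [-1.7 -0.6 -0.6] mz 0.014 dp [ 0.06 -0.03  0.  ] w 0.0088
t10.5 phi -96.6 tot 118 F [-0.8  0.3 -0.1] mz 0.014 dp [0.24 0.06 0.09] w 0.0089
```

View pics/wc.png

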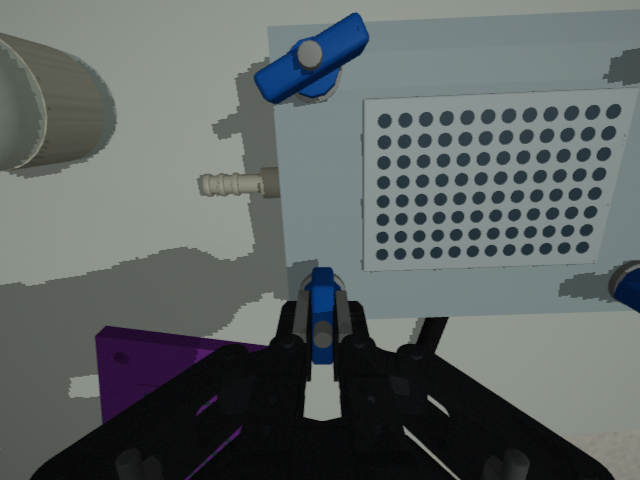

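```bash
python3 - <<'E'
from h import *
s=load(); f,m=ft(4)
f,ok=tighten(s,f,100)
save(s)
E
```

```text
t11.0 phi -102.6 tot 124 F [ 0.1  0.3 -0.3] mz 0.041 dp [ 0.31 -0.03  0.1 ] w 0.0091
t11.3 phi -108.6 tot 130 F [0.5 0.4 0.4] mz 0.020 dp [ 0.32 -0.01  0.13] w 0.0089
t11.6 phi -114.6 tot 136 F [ 0.6 -0.4 -0.4] mz 0.007 dp [ 0.28 -0.01  0.09] w 0.0090
t12.0 phi -120.6 tot 142 F [1.3 0.2 0.7] mz 0.037 dp [0.25 0.05 0.12] w 0.0092
t12.3 phi -126.6 tot 148 F [1.5 0.7 0.8] mz 0.020 dp [0.18 0.04 0.08] w 0.0093
t12.7 phi -132.6 tot 154 F [1.6 0.7 0.6] mz 0.025 dp [0.06 0.02 0.03] w 0.0092
t13.0 phi -138.6 tot 160 F [1.2 0.2 0.5] mz 0.028 dp [-0.   -0.02  0.01] w 0.0091
tare 0.002405540796534739
t17.6 phi 41.4 tot 160 F [-2.1 -0.5  5. ] mz 0.042 dp [-0.08 -0.01  0.24] w 0.0086
t17.9 phi 35.4 tot 166 F [-0.7  0.1  0.7] mz 0.021 dp [ 0.11  0.04 -0.08] w 0.0089
t18.3 phi 29.4 tot 172 F [ 1.   0.6 -0.7] mz 0.062 dp [ 0.21  0.05 -0.01] w 0.0090
t18.6 phi 23.4 tot 178 F [0.1 0.9 1.4] mz 0.074 dp [0.15 0.   0.12] w 0.0088
t19.0 phi 17.4 tot 184 F [0.7 0.2 1.5] mz 0.112 dp [ 0.15 -0.05  0.09] w 0.0091
t19.3 phi 14.4 tot 187 F [1.5 0.5 0.7] mz 0.091 dp [ 0.14 -0.04 -0.  ] w 0.0092
t19.6 phi 11.4 tot 190 F [ 1.2 -0.8  0.8] mz 0.115 dp [ 0.04 -0.07  0.01] w 0.0090
t20.0 phi 8.4 tot 193 F [ 1.3 -0.6  0.2] mz 0.094 dp [-0.04 -0.01 -0.02] w 0.0088
t20.3 phi 5.4 tot 196 F [0.1 0.1 1.3] mz 0.114 dp [-0.16  0.03 -0.03] w 0.0089
t20.6 phi 2.4 tot 199 F [0.6 0.3 0.2] mz 0.124 dp [-0.11  0.05 -0.08] w 0.0090
t21.0 phi -0.6 tot 202 F [0.3 0.1 0.6] mz 0.122 dp [-0.12  0.   -0.03] w 0.0087
t21.3 phi -3.6 tot 205 F [-0.   0.4  0.6] mz 0.132 dp [-0.14 -0.   -0.05] w 0.0089
t21.6 phi -6.6 tot 208 F [-0.4 -0.2  0.3] mz 0.165 dp [-0.11 -0.05 -0.07] w 0.0085
t21.8 phi -6.6 tot 208 F [-0.7 -0.1  0. ] mz 0.136 dp [-0.11 -0.03 -0.05] w 0.0092
t22.1 phi -9.6 tot 211 F [-0.4 -0.8  0.5] mz 0.155 dp [-0.01 -0.03 -0.  ] w 0.0091
t22.2 phi -9.6 tot 211 F [-0.4 -0.8  0.2] mz 0.149 dp [ 0.02 -0.04 -0.  ] w 0.0090
SNUG
```

```bash
cat >> h.py <<'E'
def regrip(s):
    manip.command_gripper(.055)
    up=s['p']+[0,0,.004]
    s['phi']+=np.pi; s['phi0']+=np.pi
    manip.move_to(up,ori(s['phi'])); t=manip.get_time(); manip.servo_line(s['p'],ori(s['phi']),rate=.05)
    manip.command_gripper(0.,40); f,m=ft(5); log(s,f,m); return f
def go(k,z=.1048,dxy=(0,0),off=0):
    manip.command_gripper(.045)
    p=manip.get_position(); p[2]=.138; manip.servo_line(p,rate=.15)
    phi=np.radians((W[k]+90+off+90)%180-90)
    x=np.array([*(np.array(P0[k])+dxy),.135]); manip.move_to(x,ori(phi))
    x[2]=z; manip.servo_line(x,ori(phi),rate=.1)
    f0,m0=ft(6); print("t",manip.get_time(),"free",f0,m0)
    manip.command_gripper(0.,40)
    s=dict(p=x,phi=phi,phi0=phi,tare=.002); f,m=ft(5); log(s,f,m); return s,f
def tighten(s,f,maxdeg,goal=.15,big=10.):
    tot=0;M=0;ms=[]
    while tot<maxdeg:
        d=big if M<.045 else (6. if M<.08 else 3.)
        if room(s)<np.radians(d): f=regrip(s)
        step(s,np.radians(d),f); tot+=d; f,m=ft(5); M=m[2]-s['tare']; log(s,f,m)
        if M>goal-.01:
            f,m=ft(8); M=m[2]-s['tare']; log(s,f,m)
            if M>goal-.007: print("SNUG"); return f,True
    return f,False
E
python3 - <<'E'
from h import *
s=load(); d=s['p'][:2]-P0['a']; print("delta",d,s['p'])
if np.hypot(*d)>.002: d=d*0
s,f=go('c',dxy=d/2)
f=turn_free(s,20,f,20)
save(s)
E
```

```text
delta [0.0011 0.0014] [0.5389 0.0423 0.1018]
t 24.4 free [ 0.2119 -0.2567  0.4428] [-0.0132 -0.016  -0.0236]
t24.9 phi -5.5 tot 0 F [1.5 1.3 2.8] mz -0.006 dp [ 0.67 -0.02  0.62] w 0.0087
t25.5 phi -25.5 tot 20 F [1.8 1.1 4.7] mz 0.023 dp [ 0.42 -0.07  0.35] w 0.0088
```

```bash
python3 - <<'E'
from h import *
s=load(); f,m=ft(3)
f=turn_free(s,66,f,33)
f,ok=tighten(s,f,140)
save(s)
print(s['p'][:2]-P0['c'])
E
```

```text
t26.3 phi -58.5 tot 53 F [2.2 0.7 3.8] mz 0.061 dp [ 0.15 -0.01  0.05] w 0.0090
t27.1 phi -91.5 tot 86 F [2.5 1.5 1.5] mz 0.049 dp [-0.07  0.05 -0.15] w 0.0084
t27.5 phi -101.5 tot 96 F [1.8 0.3 0.8] mz 0.046 dp [-0.25 -0.06 -0.2 ] w 0.0086
t27.8 phi -107.5 tot 102 F [0.5 0.2 0.9] mz 0.059 dp [-0.37 -0.03 -0.22] w 0.0088
t28.2 phi -113.5 tot 108 F [ 0.3 -0.5 -0.4] mz 0.077 dp [-0.4  -0.02 -0.24] w 0.0089
t28.5 phi -119.5 tot 114 F [-1.  -0.1 -0.1] mz 0.045 dp [-0.33  0.03 -0.17] w 0.0085
t28.9 phi -129.5 tot 124 F [-1.2 -0.   0.6] mz 0.108 dp [-0.21  0.06 -0.04] w 0.0091
t29.3 phi -132.5 tot 127 F [-1.1  0.5  0.5] mz 0.109 dp [-0.1   0.07 -0.04] w 0.0089
t29.6 phi -135.5 tot 130 F [-1.2  0.3 -0.2] mz 0.111 dp [-0.01  0.02 -0.07] w 0.0086
t29.9 phi -138.5 tot 133 F [-0.3  1.   0.1] mz 0.112 dp [0.11 0.02 0.01] w 0.0089
t30.3 phi -141.5 tot 136 F [ 0.1  0.4 -0.3] mz 0.132 dp [ 0.14 -0.08  0.08] w 0.0087
t30.6 phi -144.5 tot 139 F [-0.2 -0.5  1.1] mz 0.124 dp [ 0.16 -0.09  0.15] w 0.0089
t30.9 phi -147.5 tot 142 F [-0.  -0.   1.4] mz 0.139 dp [ 0.17 -0.05  0.11] w 0.0088
t31.3 phi -150.5 tot 145 F [ 1.2 -0.4  0.3] mz 0.144 dp [ 0.15 -0.04  0.02] w 0.0088
t31.4 phi -150.5 tot 145 F [ 1.2 -0.4  0.2] mz 0.153 dp [ 0.15 -0.05  0.03] w 0.0089
SNUG
[0.0012 0.0013]
```

```bash
python3 - <<'E'
from h import *
s,f=go('b',dxy=(.0008,.001))
f=turn_free(s,86,f,29)
f,ok=tighten(s,f,150)
save(s)
print(s['p'][:2]-P0['b'])
E
```

```text
t 34.8583 free [ 0.334  -0.282  -0.0441] [-0.0001 -0.0228 -0.015 ]
t35.4 phi -12.1 tot 0 F [0.8 0.3 3.4] mz 0.002 dp [ 0.52 -0.08  0.45] w 0.0088
t36.1 phi -41.1 tot 29 F [ 2.1 -0.   2.6] mz 0.016 dp [ 0.48 -0.13  0.21] w 0.0088
t36.8 phi -70.1 tot 58 F [ 3.5 -1.   0.9] mz -0.003 dp [ 0.33 -0.13  0.06] w 0.0090
t37.5 phi -98.1 tot 86 F [ 3.2 -1.9  0.2] mz 0.012 dp [ 0.05 -0.11 -0.03] w 0.0090
t37.9 phi -108.1 tot 96 F [ 2.3 -1.7  1.1] mz -0.008 dp [-0.21  0.05 -0.06] w 0.0094
t38.3 phi -118.1 tot 106 F [ 0.7 -0.7  1.7] mz 0.018 dp [-0.38  0.14 -0.11] w 0.0089
t38.7 phi -128.1 tot 116 F [-0.8  0.   2.3] mz 0.071 dp [-0.46  0.15 -0.1 ] w 0.0086
t39.1 phi -134.1 tot 122 F [-0.6  0.1  0.9] mz 0.080 dp [-0.39  0.11 -0.21] w 0.0090
t39.4 phi -140.1 tot 128 F [-1.1  0.4  0.5] mz 0.067 dp [-0.32  0.08 -0.14] w 0.0090
t39.8 phi -146.1 tot 134 F [-1.6  0.2  0.6] mz 0.120 dp [-0.21  0.05 -0.08] w 0.0092
t40.1 phi -149.1 tot 137 F [-1.1  0.   0.2] mz 0.105 dp [-0.09  0.02 -0.08] w 0.0089
t40.4 phi -152.1 tot 140 F [-0.9 -0.1 -0.4] mz 0.145 dp [ 0.03 -0.02 -0.02] w 0.0090
t40.6 phi -152.1 tot 140 F [-0.9  0.3 -0.1] mz 0.116 dp [ 0.02  0.   -0.03] w 0.0091
t40.9 phi -155.1 tot 143 F [-0.9  0.2 -0.3] mz 0.150 dp [ 0.1  -0.02  0.05] w 0.0087
t41.0 phi -155.1 tot 143 F [-0.7  0.1 -0.3] mz 0.132 dp [ 0.08 -0.01  0.03] w 0.0094
t45.0 phi 24.9 tot 143 F [-0.7  0.8  2.6] mz 0.139 dp [-0.03  0.05  0.11] w 0.0087
t45.3 phi 21.9 tot 146 F [-0.  -0.2  0.3] mz 0.130 dp [ 0.03 -0.01 -0.03] w 0.0088
t45.7 phi 18.9 tot 149 F [-0.2 -0.2 -0.1] mz 0.153 dp [ 0.03 -0.03 -0.01] w 0.0089
t45.8 phi 18.9 tot 149 F [0.1 0.4 0.2] mz 0.155 dp [ 0.02 -0.01  0.  ] w 0.0091
SNUG
[0.0014 0.0007]
```

```bash
python3 - <<'E'
from h import *
s,f=go('d',dxy=(.0008,.001))
f=turn_free(s,86,f,29)
f,ok=tighten(s,f,150)
save(s)
print(s['p'][:2]-P0['d'])
E
```

```text
t 47.9417 free [ 0.0834 -0.0851  0.314 ] [ 0.0195  0.0123 -0.0141]
t48.4 phi 23.8 tot 0 F [-0.4 -0.3  3.1] mz -0.044 dp [0.26 0.02 0.48] w 0.0088
t49.2 phi -5.2 tot 29 F [ 0.4 -0.1  3.4] mz 0.011 dp [0.3  0.03 0.23] w 0.0090
t49.9 phi -34.2 tot 58 F [ 1.5 -0.   1.5] mz 0.036 dp [ 0.21  0.01 -0.01] w 0.0090
t50.6 phi -62.2 tot 86 F [ 2.1  0.5 -0.2] mz -0.013 dp [ 0.03  0.06 -0.11] w 0.0093
t51.0 phi -72.2 tot 96 F [1.3 0.1 0.4] mz -0.004 dp [-0.12 -0.03 -0.04] w 0.0087
t51.4 phi -82.2 tot 106 F [ 0.5  0.3 -0. ] mz 0.000 dp [-0.23 -0.01 -0.11] w 0.0089
t51.8 phi -92.2 tot 116 F [ 0.1 -0.6  0.4] mz 0.004 dp [-0.28 -0.02 -0.11] w 0.0087
t52.2 phi -102.2 tot 126 F [-0.4  0.  -0.3] mz 0.035 dp [-0.26  0.03 -0.15] w 0.0088
t52.6 phi -112.2 tot 136 F [-1.9 -0.   1.1] mz 0.044 dp [-0.2   0.01  0.  ] w 0.0087
t53.0 phi -122.2 tot 146 F [-1.4  0.2  2.1] mz 0.058 dp [-0.03  0.02  0.08] w 0.0087
t53.4 phi -128.2 tot 152 F [-1.3  0.4  1.3] mz 0.080 dp [ 0.11 -0.01  0.02] w 0.0088
t53.7 phi -134.2 tot 158 F [0.3 0.2 0. ] mz 0.075 dp [ 0.19 -0.02  0.02] w 0.0089
t54.1 phi -140.2 tot 164 F [-0.3 -0.2  1.7] mz 0.107 dp [ 0.15 -0.03  0.12] w 0.0090
t58.0 phi 39.8 tot 164 F [-0.5 -0.3  1.7] mz 0.083 dp [0.12 0.03 0.17] w 0.0087
t58.4 phi 36.8 tot 167 F [1.  0.3 0.6] mz 0.106 dp [0.13 0.04 0.06] w 0.0088
t58.7 phi 33.8 tot 170 F [0.4 0.3 1.5] mz 0.140 dp [0.1  0.02 0.08] w 0.0091
t59.0 phi 30.8 tot 173 F [1.1 0.  0.6] mz 0.168 dp [ 0.02 -0.02 -0.  ] w 0.0090
t59.2 phi 30.8 tot 173 F [0.7 0.3 0.7] mz 0.142 dp [ 0.   -0.   -0.03] w 0.0088
t59.5 phi 27.8 tot 176 F [0.2 0.1 0.5] mz 0.160 dp [-0.06 -0.03 -0.03] w 0.0084
t59.6 phi 27.8 tot 176 F [ 0.5 -0.4  0.1] mz 0.147 dp [-0.03 -0.04 -0.01] w 0.0090
SNUG
[0.001  0.0011]
```

```bash
python3 - <<'E'
from h import *
s,f=go('a',z=.1019,dxy=(.0011,.0014),off=-31)
f,m=ft(8); log(s,f,m)
save(s)
E
```

```text
t 61.7167 free [-0.1371  0.1926  0.2558] [0.0045 0.0123 0.0094]
t62.2 phi -9.6 tot 0 F [-1.7  0.8  5.8] mz 0.141 dp [0.12 0.07 0.49] w 0.0090
t62.3 phi -9.6 tot 0 F [-1.7  0.4  5.6] mz 0.152 dp [0.13 0.07 0.53] w 0.0088
```

Nut a still holds 0.15 N m at its old angle. I'll release it, back off, look once and hand in.

```bash
python3 - <<'E'
from h import *
manip.command_gripper(.05)
p=manip.get_position(); p[2]=.17; manip.servo_line(p,rate=.15)
c=manip.camera("scene");cv2.imwrite("pics/end.png",cv2.resize(c["image"][170:310,120:460,::-1],None,fx=2.3,fy=2.3,interpolation=2))
print(manip.get_time(),manip.get_contact_force())
manip.sign_off()
E
```

```text
63.4583 [-0.7965 -0.1772 -0.6991]
the job is handed in; nothing more can be done
```

View pics/end.png

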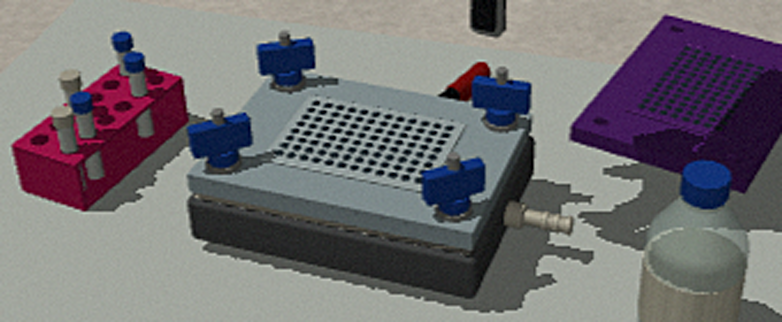

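All four wing nuts are tightened to snug in cross order (a, c, b, d), and I handed the job in at about 63.5 s of the 72 s allowed. No verdict was reported.

| Nut | Turned clockwise | Final torque |
|---|---|---|
| a | 211° | 0.149 N m |
| c | 145° | 0.153 N m |
| b | 149° | 0.155 N m |
| d | 176° | 0.147 N m |

- **Torque:** I averaged the torque readings at each step. Single averages scattered by about 0.02 N m, and the highest was 0.168, below the 0.2 N m over-tight limit. While a nut turned freely I read about 0.01–0.02 N m, not the stated 0.03, so the true values may be slightly higher than shown.
- **Recheck:** after the other three were tight I gripped nut a again at its final angle, and it still read 0.15 N m. That grip pressed on the nut with about 5.6 N, and I then released it. I did not recheck b, c or d after the others were tightened.
- **Last picture:** the plate looks evenly down and undamaged, with the rack, bottle and marker apparently where they were. The gripper was clear of everything.
- **Not measured:** I judged the clamping force from torque only, and the plate's height and level only by eye.

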